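Stand the birdhouse side wall on its floor board

ROBOT

A 6-joint arm with a two-finger parallel gripper is mounted at the origin on the work surface. World frame = base frame: x ahead of the robot, y to its left, z up, the work surface at z = 0. Lengths are in m, angles in rad, forces in N, time in s.
With the tool pointing down it reaches from about 0.35 to 0.85 m from the base axis. Payload 8.1 kg.
Tool frame: the origin (TCP) lies midway between the tips of the shut fingers; the grasp point (between the pads) lies 19 mm behind it (arm.grip_point_offset is the distance from the TCP to the grasp point, in m); z points along the fingers, y is the direction in which the jaws open and shut (so a half turn about z gives the same grasp; the last joint's range is limited). The gripper opens to 85 mm and grips with 20 to 120 N. Pads are 22 mm wide; open, the fingers measure 114 mm over their backs; the gripper's body (76 mm by 85 mm) begins 54 mm behind the grasp point. The pads swing forward as they close: fully open they stand 13 mm farther back than shut.
Start: joints at [-1.247, 0.13, 1.488, -0, 1.523, -0.085], TCP at [0.239, -0.551, 0.231] pointing down, gripper open.
Joint ranges: [-2.96, 2.96], [-0.89, 2.26], [0.02, 2.5], [-1.34, 4.48], [0, 2.73], [-2.66, 2.66]. Speed limits (rad/s): [2.39, 2.39, 2.79, 3.14, 3.14, 3.14].

INTERFACE

Orientations are given as a unit quaternion [x, y, z, w].
In Python, from rig import arm gives the robot as it stands.
- The arm moves only by the tool servo_tool, never from a script. Its argument "increments" is a list of rows, each a list of 3 entries, a list of its own where there are three numbers: the shift along the tool's x, y, z in mm, then the turn, a rotation vector about the tool's x, y, z in rad, then the finger opening in mm, from 0 to 85.4. A call has 1 to 12 rows; each row is the pose to reach, as a shift and turn from the pose commanded when the call began, along the tool's axes at that moment; what a row does not reach only later rows make up. A row lasts 1/10 s, in which the tool goes at most 50 mm and 8.59 degrees, less where a joint would pass 70% of its speed; a pose out of reach is approached as far as the arm can. A call with a gripper value outside its range is refused whole. The fingers move at their own pace and stop on an object; "force" is the grip in N (left out, the last holds). Time passes only in rows, so rows that repeat a pose let the fingers close. It gives the time, the measured TCP pose, the force and the opening at its end, in the units of the state.
- arm.observe(): the state, without advancing time (a new reading comes with each control period).
- arm.capture(name): name is "scene" or "top"; returns a dict with "color" (420x560x3 uint8, red, green, blue), "K" (3x3 intrinsics, pixels), "distortion" ([k1, k2, p1, p2, k3] as OpenCV has them; the pictures are not rectified), "world_from_camera" (4x4, takes a point from camera to world coordinates). Camera axes: x right, y down, z forward; pixel columns grow to the right and rows downward; lengths in m; the calibration is good to about 2 mm. A picture is of the moment at which its call begins. There is no depth.
- arm.hand_in(): hands the job in, once; it reports no verdict.
The state is a dict: "t": time; "joint_pos": joint angles; "joint_vel": joint speeds; "joint_efforts": joint torques, N m; "position": TCP position; "tool_rot": TCP orientation; "contact_force": force on the tool from outside, world axes, zero at the start; "wrist_torque": the same for the moment, N m; "opening": finger opening in m.
Only numpy, scipy, OpenCV 4.12 (cv2) and the standard library are available. Lean on these libraries where they do the work, as an engineer would, in place of code of your own. Each camera call takes 0.05 s, during which the arm holds its last target. There are 200 camera calls.

TASK

Swing the toggle clamp's red handle fully open, then take the freed poplar side wall off the sloping easel and stand it upright on its bottom edge on the birdhouse's floor board, wholly on the green strip and parallel to it, facing the wall that already stands there. Leave it standing by itself with the clamp open, do not let it fall flat, and leave the other things on the bench where they are.

Things in the scene. Friction and masses are not known exactly. Their poses are not given: they have to be found in the camera images.
- clamp (a joint): Toggle clamp hinge (rad). 0 = closed, its rubber pad presses lightly on the wall's upper face; grows as the handle swings away from the robot side (along the easel's +x) and down, stop at 1.45. Stiff by friction (about 0.3 N m to move), it stays where it is left. Red handle (upright when closed) and steel arm (pointing to the easel's -x) are one rigid piece.
- clamp_pivot (a point): Middle of the clamp's hinge, 75 mm above the bench. Axes as the easel's; the hinge runs along y. Fixed to the easel.
- handle_top (a point): Top end of the red clamp handle, 95 mm from the hinge. Handle: flat paddle 12 mm thick (in the easel's x when closed), 34 mm wide (y), red from 40 to 95 mm from the hinge. Moves with the clamp; z along the handle away from the hinge.
- easel: Fixed plywood easel, 210 x 110 mm. Origin on the bench; +x points from the slope's high side (nearest the robot) to its low side with the clamp; z up. Its ramp falls along +x at 50 degrees to the horizontal and carries the lowest 90 mm of the wall, whose bottom edge rests on a 19 mm ledge; the wall's upper 60 mm stick out freely, with room for a finger on either face.
- wall: Loose poplar board 18 mm thick (x) x 120 mm wide (y) x 150 mm tall (z), about 0.15 kg, three small dark dots across its middle. Origin: centre of its bottom edge; z runs up the board to the top edge; x is square to its faces. At the start it lies on the easel with z leaning 40 degrees from vertical towards the easel's -x. Either face may point either way once stood.
- floorboard: Fixed plywood birdhouse floor, 170 x 170 mm, 15 mm thick, origin on the bench below its centre, z up. A wall like the loose one (18 x 120 x 150 mm) is already fixed upright on it, centred at x = -66 mm, its top 165 mm above the bench.
- strip (a point): Centre of the green strip on top of the floor board (15 mm above the bench, at x = +50 mm of the board): 34 mm wide (x) and 150 mm long (y), flat paint. Axes as the floor board's.
- speed_square: Bystander: blue plastic speed square lying flat, 180 mm triangle, lip 20 mm high. Origin under its middle.
- mallet: Bystander: walnut mallet lying down, 270 mm long along x, head 120 mm wide and 65 mm high at the +x end. Origin below, between head and handle.
- finial_cap: Bystander: copper finial cap, 60 mm across, 62 mm tall, origin under its centre.
- sanding_block: Bystander: gray stone sanding block 90 x 55 x 35 mm, origin under its centre.
Not all that is in view belongs to the job. Leave any pink look-alike of the easel alone.

How it is judged:
By the outcome, as a careful person would: the job done as asked, in the order asked, and still so for the second after the job is handed in, with the robot touching nothing.
It also fails if it takes over 58 s, if anything falls off the work surface, if the arm or the gripper's body presses on something with over 40 N, if the wrist force passes 120 N, or if a joint passes its speed limit or range.

## Working session

There is one attempt and no reset: what is moved stays moved. The work goes in short steps, Python scripts to look and compute and a tool call to move; the robot and the scene stay as the last step left them, time stands still between calls to the robot, and variables do not carry over. Pictures are saved under pics/ and viewed, about 8 in all and at most 12, crops included, and the job is handed in when it is done.

Besides the shell and the picture viewer there is one more tool, called after "Emit:" as name([rows], argument=value, ...), one row to a line, values as JSON. servo_tool: Moves the arm, as the interface text tells. Its arguments: {"type":"object","properties":{"increments":{"type":"array"},"force":{"type":"number"}},"required":["increments"]}

```bash
mkdir -p pics; ls
python3 - <<'E'
from rig import arm
import cv2,numpy as np
for n in("scene","top"):
    d=arm.capture(n); cv2.imwrite(f"pics/{n}0.png",d["color"][:,:,::-1]); np.savez(f"{n}0.npz",**d)
    print(n,d["K"].tolist(),d["distortion"],np.round(d["world_from_camera"],3).tolist())
print(arm.observe())
E
```

```text
pics
scene [[422.1412590433055, 0.0, 269.94470787294256], [0.0, 422.1412590433055, 217.6192897951221], [0.0, 0.0, 1.0]] [0.00500998 0.         0.         0.         0.        ] [[-0.797, 0.368, -0.479, 1.094], [0.603, 0.515, -0.609, 0.819], [0.022, -0.774, -0.632, 0.96], [0.0, 0.0, 0.0, 1.0]]
top [[406.6163180764913, 0.0, 280.93744721700585], [0.0, 406.6163180764913, 204.53072055493934], [0.0, 0.0, 1.0]] [-0.06213867  0.          0.          0.          0.        ] [[0.028, -0.99, 0.138, 0.274], [-1.0, -0.029, -0.01, -0.004], [0.014, -0.138, -0.99, 1.448], [0.0, 0.0, 0.0, 1.0]]
{'t': 0.1, 'joint_pos': array([-1.24739976e+00,  1.31127982e-01,  1.48918517e+00, -1.00729309e-05,
        1.52298202e+00, -8.53866500e-02]), 'joint_vel': array([ 0.00063817, -0.00018187, -0.00140031,  0.00137023,  0.00119871,
        0.00022014]), 'joint_efforts': array([ 1.55126403e-03, -5.70954788e+01, -5.01940763e+01,  3.34246874e-05,
        8.15014530e-03, -5.71671990e-05]), 'position': array([ 0.23836162, -0.55007898,  0.23031591]), 'tool_rot': array([ 9.79184247e-01,  2.02971636e-01, -1.06059807e-04, -8.44639245e-04]), 'contact_force': array([ 0.00517466, -1.24193012, -0.21722921]), 'wrist_torque': array([ 0.00727495,  0.06072574, -0.00296684]), 'opening': 0.08552394161051333}
```

View pics/scene0.png

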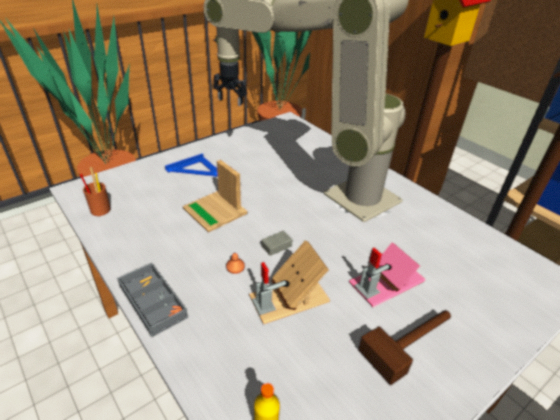

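View pics/top0.png

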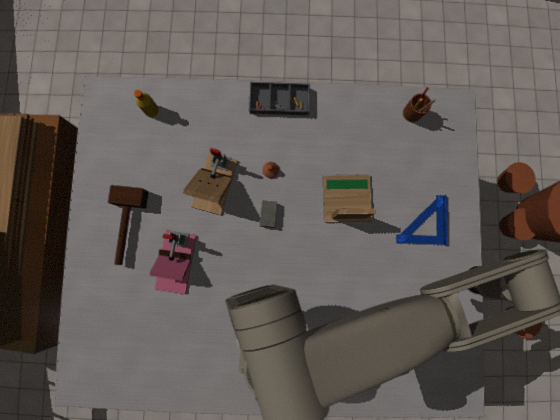

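The scene view has two easel-and-clamp sets. The plywood one is at scene (290,280) / top (212,183) and holds a board with three dark dots. The pink look-alike is at scene (387,275) / top (175,262). The plywood one fits the description, so I'll check it in enlarged crops. The floor board is at scene (215,208) / top (347,198).

Run:
```python
import cv2,numpy as np
s=cv2.imread("pics/scene0.png");t=cv2.imread("pics/top0.png")
a=cv2.resize(s[230:330,240:340],(500,500),interpolation=cv2.INTER_CUBIC)
b=cv2.resize(t[140:220,175:255],(300,300),interpolation=cv2.INTER_CUBIC)
c=cv2.resize(t[165:230,312:382],(300,279),interpolation=cv2.INTER_CUBIC)
o=np.zeros((600,800,3),np.uint8);o[:500,:500]=a;o[:300,500:]=b;o[300:579,500:]=c
cv2.imwrite("pics/crop1.png",o)
```

```text
(no output)
```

View pics/crop1.png

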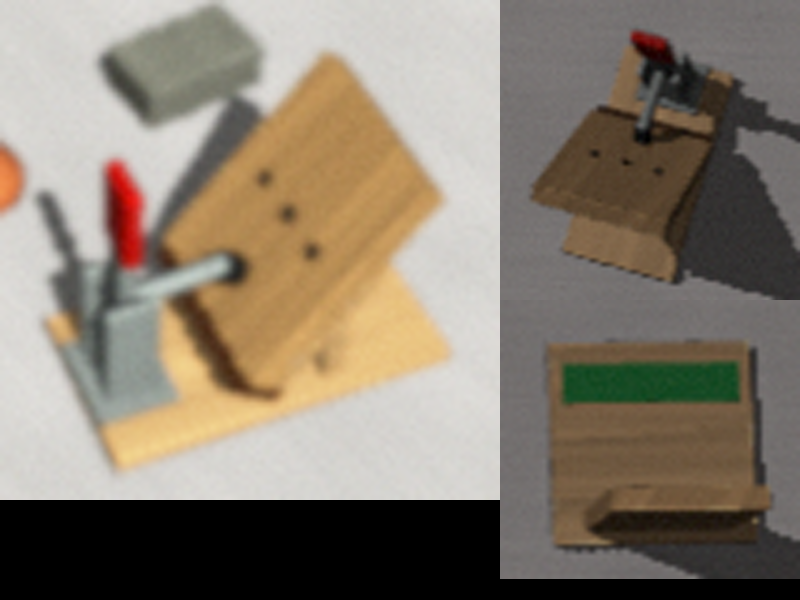

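The crop confirms it: a bare plywood easel carrying the dotted board, with a steel arm pad on the face and an upright red handle. I'll fit one model to all of these points.

```bash
cat > geo.py <<'E'
import numpy as np,cv2
from scipy.spatial.transform import Rotation as R
def proj(d,P):
    T=np.linalg.inv(d["world_from_camera"]); P=np.atleast_2d(P).astype(float)
    return cv2.projectPoints(P,cv2.Rodrigues(T[:3,:3])[0],T[:3,3],d["K"],d["distortion"])[0][:,0]
def ray_z(d,uv,z):
    p=cv2.undistortPoints(np.array(uv,float).reshape(-1,1,2),d["K"],d["distortion"])[:,0]
    W=d["world_from_camera"]; r=np.c_[p,np.ones(len(p))]@W[:3,:3].T; c=W[:3,3]
    return c+r*((z-c[2])/r[:,2])[:,None]
def wallpt(ox,oz,x,y,z,lean=np.radians(40)):
    s,c=np.sin(lean),np.cos(lean); return [ox-s*z+c*x, y, oz+c*z+s*x]
E
python3 - <<'E'
from geo import *
from scipy.optimize import least_squares
S=dict(np.load("scene0.npz"));T=dict(np.load("top0.npz"))
f=lambda L,ox,oy,s:[((u+.5)/s+ox-.5,(v+.5)/s+oy-.5) for u,v in L]
sb=f([(118,468),(450,352),(45,320),(264,178),(288,213),(312,251),(163,245),(278,390),(120,160)],240,230,5)
tb=f([(122,40),(233,78),(173,282),(63,250),(95,153),(127,162),(158,171),(100,107),(215,140),(137,40)],175,140,3.75)
# y: robot(-x)->clamp(+x); scene bottom corner
def model(p):
    x,y,a,h,ox,oz,px,dw,zd=p
    c=lambda X,Y,Z:[X,Y,Z]
    w=lambda X,Y,Z:wallpt(ox,oz,X,Y,Z)
    A=[c(.105,.055,h),c(-.105,.055,h),c(.105,-.055,h),w(.009,-dw,zd),w(.009,0,zd),w(.009,dw,zd),w(.009,-.06,0),w(.009,.06,0),c(px,0,.17)]
    B=[c(.105,.055,h),c(.105,-.055,h),c(-.105,-.055,h),c(-.105,.055,h),w(.009,dw,zd),w(.009,0,zd),w(.009,-dw,zd),w(.009,.06,0),w(.009,-.06,0),c(px,0,.17)]
    M=R.from_euler('z',a).as_matrix()
    g=lambda Q:np.array(Q)@M.T+[x,y,0]
    return proj(S,g(A))-sb,proj(T,g(B))-tb
pr=np.array([.0,.0,0,.012,0.03,.04,.08,.03,.075]);sg=np.array([9,9,9,.004,.05,.02,.05,.02,.01])
x0=pr.copy();x0[:3]=[.38,.2,-.2]
r=least_squares(lambda p:np.r_[np.concatenate(model(p)).ravel(),(p-pr)/sg],x0,loss='soft_l1')
print(np.round(r.x,4));[print(np.round(m,1).tolist()) for m in model(r.x)]
for d,n in((S,'S'),(T,'T')):
    q=d["color"].astype(int);m=((q[...,1]>q[...,0]*1.6)&(q[...,1]>q[...,2]*1.3)&(q[...,1]>40)).astype(np.uint8)
    k,l,st,ce=cv2.connectedComponentsWithStats(m)
    for i in range(1,k):
        if st[i,4]>60:
            w=ray_z(d,ce[i],.015)[0]
            pts=np.argwhere(l==i)[:,::-1]; W=ray_z(d,pts,.015)[:,:2]
            rr=cv2.minAreaRect(W.astype(np.float32)*1000)
            if abs(w).max()<1:print(n,st[i],w.round(4),W.mean(0).round(4),rr)
E
```

```text
[ 0.5475  0.2238 -0.2349  0.0083  0.0229  0.0361  0.079   0.0298  0.0777]
[[-0.2, -0.6], [0.2, -0.5], [-0.3, 0.3], [0.0, 0.2], [-0.1, 0.3], [-0.0, 0.1], [-0.8, -1.1], [-6.0, 0.0], [1.1, 3.3]]
[[0.6, 1.2], [-0.0, -1.3], [-0.2, -0.2], [-0.4, 0.3], [-0.2, 0.4], [-0.2, 0.3], [-0.0, 0.1], [-2.5, 0.4], [-0.6, 0.3], [2.4, -0.3]]
S [190 203  27  22 193] [ 0.5579 -0.2479  0.015 ] [ 0.5579 -0.2486] ((558.0530395507812, -250.6273193359375), (27.684051513671875, 140.139892578125), 2.6040918827056885)
T [327 180  41   9 344] [ 0.5567 -0.2512  0.015 ] [ 0.5567 -0.2513] ((556.0534057617188, -254.72091674804688), (29.299251556396484, 145.11495971679688), 1.8197085857391357)
```

```bash
cat > plan.py <<'E'
from geo import *
from rig import arm
EAS=(0.5475,0.2238,-0.2349); STR=(0.557,-0.2505,0.038)
def pose(frame,p,tilt=0):
    """TCP pose: tool x = frame y, tool y = frame x, tool z down, tilted by tilt so that fingers point to +x"""
    x,y,a=frame; Rz=R.from_euler('z',a)
    s,c=np.sin(tilt),np.cos(tilt)
    M=np.array([[0,1,0],[c,0,s],[s,0,-c]]).T
    return Rz.apply(p)+[x,y,0], Rz*R.from_matrix(M)
def inc(frame,p,tilt=0,base=None):
    o=arm.observe(); b=base or (o["position"],R.from_quat(o["tool_rot"]))
    P,Q=pose(frame,p,tilt)
    print("shift mm",(b[1].inv().apply(P-b[0])*1000).round(1).tolist(),"turn",(b[1].inv()*Q).as_rotvec().round(4).tolist())
def where(frame):
    o=arm.observe(); x,y,a=frame; Rz=R.from_euler('z',a)
    q=Rz.inv()*R.from_quat(o["tool_rot"])
    print("t",round(o["t"],2),"in frame mm",(Rz.inv().apply(o["position"]-[x,y,0])*1000).round(1),"axes y,z",q.as_matrix()[:,1].round(3),q.as_matrix()[:,2].round(3),"F",o["contact_force"].round(1),"open",round(o["opening"]*1000,1))
E
python3 - <<'E'
from plan import *
inc(EAS,[.035,0,.23]); inc(EAS,[.035,0,.135])
E
```

```text
shift mm [619.3, -566.2, 1.4] turn [-0.0015, -0.0009, -0.9271]
shift mm [619.3, -566.1, 96.4] turn [-0.0015, -0.0009, -0.9271]
```

Emit:
servo_tool([
  [[619,-566,-15],[-0.0015,0,-0.927],0],
  [[619,-566,-15],[-0.0015,0,-0.927],0],
  [[619,-566,-15],[-0.0015,0,-0.927],0],
  [[619,-566,-15],[-0.0015,0,-0.927],0],
  [[619,-566,-15],[-0.0015,0,-0.927],0],
  [[619,-566,-15],[-0.0015,0,-0.927],0],
  [[619,-566,-15],[-0.0015,0,-0.927],0],
  [[619,-566,-15],[-0.0015,0,-0.927],0],
  [[619,-566,-15],[-0.0015,0,-0.927],0],
  [[619,-566,-15],[-0.0015,0,-0.927],0],
  [[619,-566,-15],[-0.0015,0,-0.927],0],
  [[619,-566,-15],[-0.0015,0,-0.927],0],
])

```text
t: 1.3
position: [0.4841, -0.001, 0.2419]
tool_rot: [0.785, 0.619, 0.0, 0.001]
contact_force: [0.7, -1.4, -0.6]
opening: 0.0003
```

Run:
```python
from plan import *
where(EAS);inc(EAS,[.035,0,.23]); inc(EAS,[.035,0,.135])
```

```text
t 1.3 in frame mm [  -9.4 -233.3  241.9] axes y,z [1.    0.    0.001] [ 0.001 -0.001 -1.   ] F [ 0.7 -1.4 -0.6] open 0.3
shift mm [233.4, 44.4, 11.8] turn [0.0013, 0.0007, 0.0]
shift mm [233.4, 44.2, 106.8] turn [0.0013, 0.0007, 0.0]
```

Emit:
servo_tool([
  [[233,44,12],[0.001,0,0],0],
  [[233,44,12],[0.001,0,0],0],
  [[233,44,12],[0.001,0,0],0],
  [[233,44,12],[0.001,0,0],0],
  [[233,44,12],[0.001,0,0],0],
  [[233,44,12],[0.001,0,0],0],
  [[233,44,12],[0.001,0,0],0],
  [[233,44,60],[0.001,0,0],0],
  [[233,44,107],[0.001,0,0],0],
  [[233,44,107],[0.001,0,0],0],
  [[233,44,107],[0.001,0,0],0],
])

```text
t: 2.4
position: [0.5802, 0.2119, 0.135]
tool_rot: [0.785, 0.619, -0.001, -0.0]
contact_force: [0.1, 0.5, 1.3]
opening: -0.0002
```

Run:
```python
from plan import *
where(EAS)
s=arm.capture("scene")["color"][:,:,::-1];t=arm.capture("top")["color"][:,:,::-1]
a=cv2.resize(s[210:330,240:340],(500,600),interpolation=cv2.INTER_CUBIC)
b=cv2.resize(t[140:220,175:255],(300,300),interpolation=cv2.INTER_CUBIC)
o=np.zeros((600,800,3),np.uint8);o[:,:500]=a;o[:300,500:]=b
cv2.imwrite("pics/pre.png",o)
```

```text
t 2.4 in frame mm [ 34.6  -4.  135. ] axes y,z [ 1.    -0.001 -0.002] [-0.002 -0.002 -1.   ] F [0.1 0.5 1.3] open -0.2
```

View pics/pre.png

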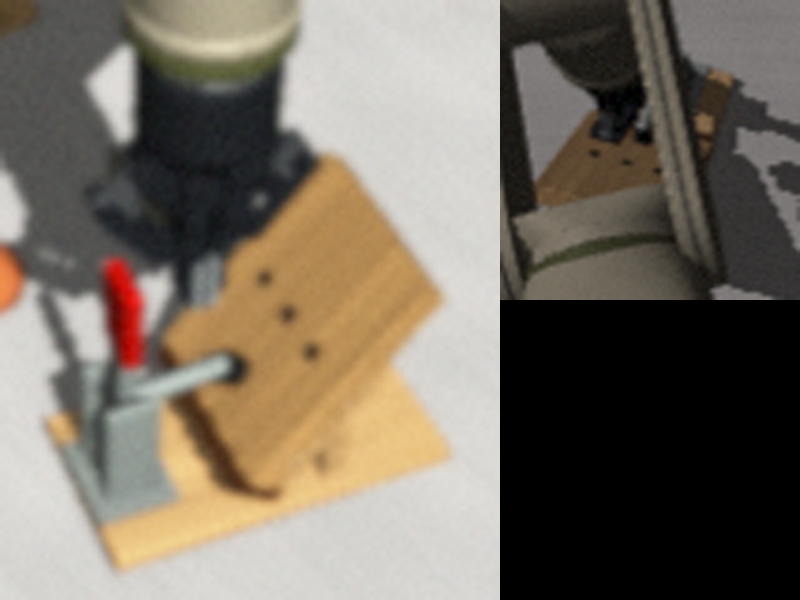

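Emit:
servo_tool([
  [[4,12,-3],[0,0,0],0],
  [[4,25,-5],[0,0,0],0],
  [[4,38,-5],[0,0,0],0],
  [[4,51,-2],[0,0,0],0],
  [[4,63,3],[0,0,0],0],
  [[4,74,10],[0,0,0],0],
  [[4,82,19],[0,0,0],0],
  [[4,90,30],[0,0,0],0],
  [[4,94,40],[0,0,0],0],
  [[4,95,46],[0,0,0],0],
  [[4,95,46],[0,0,0],0],
])

```text
t: 3.6
position: [0.677, 0.1948, 0.0924]
tool_rot: [0.785, 0.619, 0.002, 0.002]
contact_force: [0.3, -0.9, 1.7]
opening: 0.0003
```

Run:
```python
from plan import *
where(EAS)
s=arm.capture("scene")["color"][:,:,::-1]
cv2.imwrite("pics/push.png",cv2.resize(s[210:330,240:340],(500,600),interpolation=cv2.INTER_CUBIC))
```

```text
t 3.6 in frame mm [132.7   2.   92.4] axes y,z [ 1.    -0.001  0.006] [ 0.006  0.002 -1.   ] F [ 0.3 -0.9  1.7] open 0.3
```

View pics/push.png

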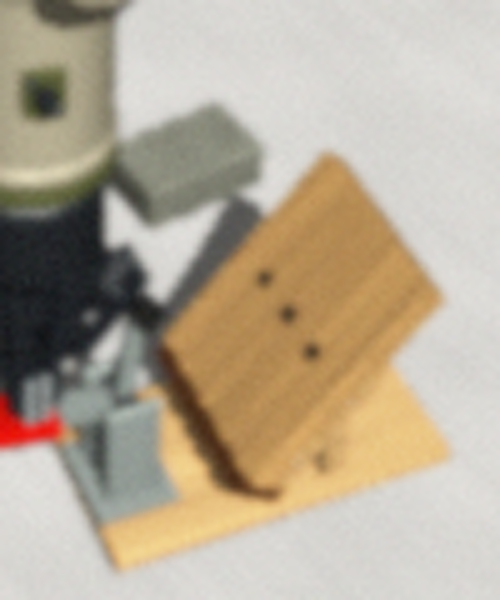

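The handle (red, crop (25,425)) is nearly down and the steel arm is upright. The board hasn't moved. I'll press on to the stop.

Emit:
servo_tool([
  [[0,0,3],[0,0,0],0],
  [[0,0,6],[0,0,0],0],
  [[0,0,6],[0,0,0],0],
  [[0,0,6],[0,0,0],0],
])

```text
t: 4.05
position: [0.677, 0.195, 0.0874]
tool_rot: [0.785, 0.619, 0.003, 0.002]
contact_force: [0.9, -2.3, 10.5]
opening: 0.0
```

```bash
python3 -c "
from plan import *
where(EAS)"
```

```text
t 4.05 in frame mm [132.7   2.1  87.4] axes y,z [ 1.    -0.     0.007] [ 0.007  0.002 -1.   ] F [ 0.9 -2.3 10.5] open 0.0
```

Emit:
servo_tool([
  [[0,0,3],[0,0,0],0],
  [[0,0,4],[0,0,0],0],
  [[0,0,4],[0,0,0],0],
])

```text
t: 4.35
position: [0.6775, 0.195, 0.0861]
tool_rot: [0.785, 0.619, 0.003, 0.002]
contact_force: [-6.8, -4.6, 24.9]
opening: 0.0001
```

```bash
python3 -c "
from plan import *
where(EAS); inc(EAS,[.13,0,.27])
w=lambda z:wallpt(.0229,.0361,0,0,z)
print(w(.2),w(.11))
inc(EAS,w(.24),np.radians(40),base=pose(EAS,[.1327,.002,.267]))
inc(EAS,w(.11),np.radians(40),base=pose(EAS,[.1327,.002,.267]))"
```

```text
t 4.35 in frame mm [133.2   2.2  86.1] axes y,z [ 1.    -0.     0.008] [ 0.008  0.002 -1.   ] F [-6.8 -4.6 24.9] open 0.1
shift mm [-1.9, -1.7, -183.9] turn [0.0078, -0.0019, -0.0002]
[np.float64(-0.10565752193730785), 0, np.float64(0.1893088886237956)] [np.float64(-0.04780663706551931), 0, np.float64(0.1203648887430876)]
shift mm [-2.0, -264.1, 47.0] turn [-0.6981, 0.0, -0.0]
shift mm [-2.0, -180.5, 146.6] turn [-0.6981, 0.0, -0.0]
```

At the stop: 25 N with hardly any further motion. Now I'll retract and go to the pre-grasp above the board's top edge, tilted 40°.

Emit:
servo_tool([
  [[-2,0,-50],[0.008,-0.002,0],45],
  [[-2,0,-100],[0.008,-0.002,0],45],
  [[-2,0,-150],[0.008,-0.002,0],45],
  [[-2,0,-190],[0.008,-0.002,0],45],
  [[-2,-40,-190],[-0.1,-0.002,0],45],
  [[-2,-264,-137],[-0.69,-0.002,0],45],
  [[-2,-264,-137],[-0.69,-0.002,0],45],
  [[-2,-264,-137],[-0.69,-0.002,0],45],
  [[-2,-264,-137],[-0.69,-0.002,0],45],
  [[-2,-264,-137],[-0.69,-0.002,0],45],
  [[-2,-264,-137],[-0.69,-0.002,0],45],
  [[-2,-264,-137],[-0.69,-0.002,0],45],
])

```text
t: 5.55
position: [0.4133, 0.2554, 0.214]
tool_rot: [0.737, 0.585, 0.208, 0.266]
contact_force: [0.0, 0.5, 0.5]
opening: 0.0453
```

Run:
```python
from plan import *
where(EAS)
w=lambda z:wallpt(.0229,.0361,0,0,z)
inc(EAS,w(.24),np.radians(40));inc(EAS,w(.11),np.radians(40))
s=arm.capture("scene")["color"][:,:,::-1]
cv2.imwrite("pics/pregrasp.png",cv2.resize(s[190:330,220:340],(600,700),interpolation=cv2.INTER_CUBIC)[:600])
```

```text
t 5.55 in frame mm [-137.9   -0.5  214. ] axes y,z [0.772 0.006 0.636] [ 0.636 -0.    -0.772] F [0.  0.5 0.5] open 45.3
shift mm [0.5, 8.8, -0.5] turn [-0.0091, 0.0002, 0.0061]
shift mm [0.5, 10.0, 129.5] turn [-0.0091, 0.0002, 0.0061]
```

View pics/pregrasp.png

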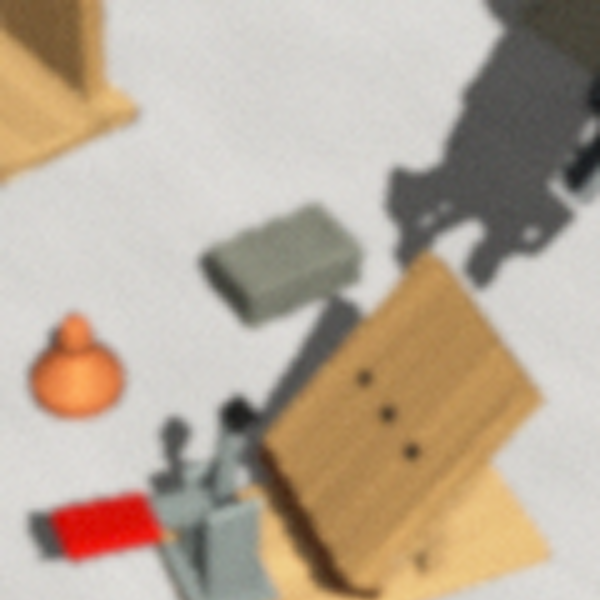

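The clamp is fully open, with the handle horizontal at crop (105,525) and the pad up at (238,412). The board is undisturbed, with its top corners at crop (428,250) and (543,400). I'll check these corners against the model before grasping.

Run:
```python
from plan import *
S=dict(np.load("scene0.npz"))
Rz=R.from_euler('z',EAS[2])
for X in(.009,-.009):
  for Y in(-.06,.06):
    for Z in (.15,0):
      q=proj(S,Rz.apply(wallpt(.0229,.0361,X,Y,Z))+[EAS[0],EAS[1],0])[0]
      print(X,Y,Z,((q-[220,190]+.5)*5-.5).round())
```

```text
0.009 -0.06 0.15 [420. 252.]
0.009 -0.06 0 [259. 439.]
0.009 0.06 0.15 [524. 394.]
0.009 0.06 0 [348. 590.]
-0.009 -0.06 0.15 [440. 261.]
-0.009 -0.06 0 [280. 446.]
-0.009 0.06 0.15 [545. 402.]
-0.009 0.06 0 [369. 596.]
```

The model matches to 1–2 px, so I'll grasp.

Emit:
servo_tool([
  [[0,9,0],[-0.009,0,0.006],45],
  [[0,9,25],[-0.009,0,0.006],45],
  [[0,9,50],[-0.009,0,0.006],45],
  [[0,9.5,75],[-0.009,0,0.006],45],
  [[0,10,100],[-0.009,0,0.006],45],
  [[0,10,120],[-0.009,0,0.006],45],
  [[0,10,130],[-0.009,0,0.006],45],
  [[0,10,130],[-0.009,0,0.006],45],
  [[0,10,130],[-0.009,0,0.006],45],
], force=40)

```text
t: 6.5
position: [0.506, 0.2328, 0.1231]
tool_rot: [0.74, 0.579, 0.212, 0.269]
contact_force: [1.1, -0.8, -0.7]
opening: 0.0449
```

Run:
```python
from plan import *
where(EAS)
w=lambda z:wallpt(.0229,.0361,0,0,z)
inc(EAS,w(.11),np.radians(40))
```

```text
t 6.5 in frame mm [-42.4  -0.9 123.1] axes y,z [ 0.765 -0.007  0.644] [ 0.644 -0.003 -0.765] F [ 1.1 -0.8 -0.7] open 44.9
shift mm [0.9, -5.9, -1.4] turn [0.0019, 0.0031, -0.0067]
```

Emit:
servo_tool([
  [[1,-6,-1],[0.002,0.003,-0.007],45],
  [[1,-6,-1],[0.002,0.003,-0.007],45],
  [[1,-6,-1],[0.002,0.003,-0.007],26],
  [[1,-6,-1],[0.002,0.003,-0.007],26],
  [[1,-6,-1],[0.002,0.003,-0.007],26],
], force=40)

```text
t: 7.0
position: [0.5002, 0.2357, 0.1192]
tool_rot: [0.737, 0.583, 0.212, 0.268]
contact_force: [0.0, 0.0, -0.5]
opening: 0.026
```

Run:
```python
from plan import *
where(EAS)
w=lambda z:wallpt(.0229,.0361,0,0,z)
inc(EAS,w(.11),np.radians(40))
```

```text
t 7.0 in frame mm [-48.8   0.5 119.2] axes y,z [0.766 0.002 0.642] [ 0.642  0.001 -0.766] F [ 0.   0.  -0.5] open 26.0
shift mm [-0.5, 1.5, -0.2] turn [-0.0005, -0.0012, 0.0021]
```

No contact at 26 mm, so the fingers are well centred. Closing now.

Emit:
servo_tool([
  [[0,1,0],[0,0,0],22],
  [[0,1,0],[0,0,0],18],
  [[0,1,0],[0,0,0],10],
  [[0,1,0],[0,0,0],10],
  [[0,1,0],[0,0,0],10],
], force=50)

```text
t: 7.5
position: [0.5021, 0.2355, 0.1211]
tool_rot: [0.737, 0.582, 0.213, 0.269]
contact_force: [2.6, -1.8, 6.0]
opening: 0.0174
```

Run:
```python
from plan import *
where(EAS)
print(pose(EAS,[0,0,0])[1].as_quat())
```

```text
t 7.5 in frame mm [-46.9   0.8 121.1] axes y,z [0.765 0.001 0.644] [ 0.644  0.002 -0.765] F [ 2.6 -1.8  6. ] open 17.4
[0.78509418 0.61937641 0.         0.        ]
```

Emit:
servo_tool([
  [[0,0,-15],[0,0,0],10],
  [[0,3,-30],[0,0,0],10],
  [[0,10,-60],[0,0,0],10],
  [[0,30,-90],[0,0,0],10],
  [[0,55,-120],[0,0,0],10],
  [[0,80,-150],[0,0,0],10],
  [[0,80,-150],[0,0,0],10],
  [[0,80,-150],[0,0,0],10],
])

```text
t: 8.3
position: [0.4668, 0.2437, 0.2861]
tool_rot: [0.737, 0.583, 0.212, 0.268]
contact_force: [0.1, 0.5, -2.5]
opening: 0.0174
```

Run:
```python
from plan import *
where(EAS);print(arm.observe()["wrist_torque"])
o=arm.observe()
inc(EAS,[-.095,0,.30],0)
inc(STR,[0,0,.30],0)
```

```text
t 8.3 in frame mm [-83.1   0.6 286.1] axes y,z [0.767 0.001 0.642] [ 0.642  0.002 -0.767] F [ 0.1  0.5 -2.5] open 17.4
[0.13442012 0.53931652 0.05942658]
shift mm [-0.6, -0.2, -18.3] turn [0.697, -0.0011, 0.0016]
shift mm [-460.0, 163.9, 118.8] turn [0.6927, 0.094, -0.2602]
```

Emit:
servo_tool([
  [[0,0,-18],[0.14,0,0],10],
  [[0,0,-18],[0.28,0,0],10],
  [[0,0,-18],[0.42,0,0],10],
  [[0,0,-18],[0.56,0,0],10],
  [[0,0,-18],[0.697,0,0],10],
  [[-460,164,119],[0.693,0.094,-0.26],10],
  [[-460,164,119],[0.693,0.094,-0.26],10],
  [[-460,164,119],[0.693,0.094,-0.26],10],
  [[-460,164,119],[0.693,0.094,-0.26],10],
  [[-460,164,119],[0.693,0.094,-0.26],10],
  [[-460,164,119],[0.693,0.094,-0.26],10],
  [[-460,164,119],[0.693,0.094,-0.26],10],
])

```text
t: 9.5
position: [0.5232, -0.0898, 0.2973]
tool_rot: [0.694, 0.72, -0.002, -0.002]
contact_force: [1.2, 0.6, -1.4]
opening: 0.0172
```

Run:
```python
from plan import *
where(STR)
inc(STR,[0,0,.30],0)
```

```text
t 9.5 in frame mm [-27.7 161.9 297.3] axes y,z [ 1.    -0.001 -0.005] [-0.005  0.    -1.   ] F [ 1.2  0.6 -1.4] open 17.2
shift mm [-161.9, 27.8, -2.9] turn [-0.0045, -0.0002, -0.0007]
```

Emit:
servo_tool([
  [[-162,28,-3],[-0.004,0,0],10],
  [[-162,28,-3],[-0.004,0,0],10],
  [[-162,28,-3],[-0.004,0,0],10],
  [[-162,28,-3],[-0.004,0,0],10],
  [[-162,28,-3],[-0.004,0,0],10],
  [[-162,28,-3],[-0.004,0,0],10],
  [[-162,28,85],[-0.004,0,0],10],
  [[-162,28,135],[-0.004,0,0],10],
  [[-162,28,145],[-0.004,0,0],10],
  [[-162,28,145],[-0.004,0,0],10],
  [[-162,28,145],[-0.004,0,0],10],
])

```text
t: 10.6
position: [0.5578, -0.2472, 0.1553]
tool_rot: [0.693, 0.721, 0.001, 0.0]
contact_force: [0.4, 0.2, -1.2]
opening: 0.0174
```

Run:
```python
from plan import *
where(STR);inc(STR,[0,0,.15],0)
s=arm.capture("scene")["color"][:,:,::-1];t=arm.capture("top")["color"][:,:,::-1]
o=np.zeros((600,800,3),np.uint8)
o[:,:400]=cv2.resize(s[120:240,170:250],(400,600),interpolation=cv2.INTER_CUBIC)
o[:400,400:]=cv2.resize(t[160:240,312:392],(400,400),interpolation=cv2.INTER_CUBIC)
cv2.imwrite("pics/preplace.png",o)
```

```text
t 10.6 in frame mm [  0.9   3.3 155.3] axes y,z [1.    0.001 0.002] [ 0.002  0.    -1.   ] F [ 0.4  0.2 -1.2] open 17.4
shift mm [-3.3, -0.9, 5.3] turn [0.0016, -0.0003, 0.0014]
```

View pics/preplace.png

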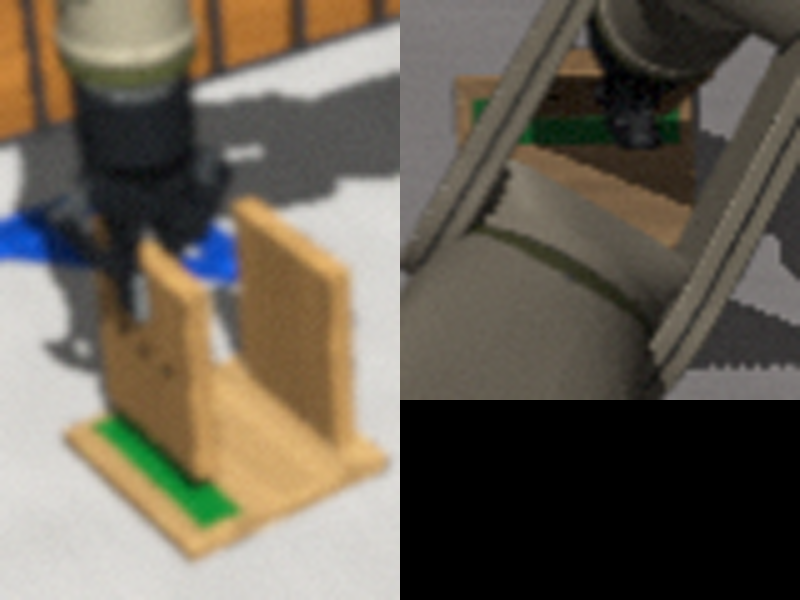

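The board hangs upright just above the strip, parallel to the standing wall. Its outer-face bottom corners are at crop (105,408) and (190,480). I'll compare these with the predicted pixels.

Run:
```python
from plan import *
S=dict(np.load("scene0.npz"))
o=arm.observe();Q=R.from_quat(o["tool_rot"])
for X in(.009,-.009):
  for Y in(-.06,.06):
    for Z in (.111,-.039):
      q=proj(S,o["position"]+Q.apply([Y,X,Z]))[0]
      print("wall",X,Y,Z,((q-[170,120]+.5)*5-.5).round())
for X in(.017,-.017):
  for Y in(-.075,.075):
      q=proj(S,pose(STR,[X,Y,.015])[0])[0]; print("strip",X,Y,((q-[170,120]+.5)*5-.5).round())
for Y in(-.06,.06):
  for X in (-.107,-.125):
      q=proj(S,pose(STR,[X,Y,.165])[0])[0]; print("fixed top",X,Y,((q-[170,120]+.5)*5-.5).round())
```

```text
wall 0.009 -0.06 0.111 [103. 397.]
wall 0.009 -0.06 -0.039 [ 84. 217.]
wall 0.009 0.06 0.111 [195. 480.]
wall 0.009 0.06 -0.039 [181. 298.]
wall -0.009 -0.06 0.111 [125. 388.]
wall -0.009 -0.06 -0.039 [107. 209.]
wall -0.009 0.06 0.111 [217. 471.]
wall -0.009 0.06 -0.039 [205. 288.]
strip 0.017 -0.075 [ 92. 425.]
strip 0.017 0.075 [205. 530.]
strip -0.017 -0.075 [132. 408.]
strip -0.017 0.075 [246. 511.]
fixed top -0.107 -0.06 [234. 203.]
fixed top -0.125 -0.06 [255. 195.]
fixed top -0.107 0.06 [333. 278.]
fixed top -0.125 0.06 [354. 269.]
```

Emit:
servo_tool([
  [[-3,-1,8],[0.002,0,0.001],10],
  [[-3,-1,16],[0.002,0,0.001],10],
  [[-3,-1,22],[0.002,0,0.001],10],
  [[-3,-1,25],[0.002,0,0.001],10],
  [[-3,-1,27],[0.002,0,0.001],10],
  [[-3,-1,27],[0.002,0,0.001],10],
  [[-3,-1,27],[0.002,0,0.001],10],
])

```text
t: 11.4
position: [0.5576, -0.2521, 0.1285]
tool_rot: [0.694, 0.72, 0.0, 0.001]
contact_force: [-0.0, -0.6, -0.9]
opening: 0.0175
```

```bash
python3 -c "
from plan import *
where(STR);print(arm.observe()['wrist_torque'])"
```

```text
t 11.4 in frame mm [  0.5  -1.6 128.5] axes y,z [ 1.    -0.001  0.002] [ 0.002 -0.001 -1.   ] F [-0.  -0.6 -0.9] open 17.5
[ 0.04095229 -0.04683346 -0.00397731]
```

Not in contact yet. I'll lower in 1 mm steps.

Emit:
servo_tool([
  [[0,0,1],[0,0,0],10],
  [[0,0,2],[0,0,0],10],
  [[0,0,2],[0,0,0],10],
  [[0,0,2],[0,0,0],10],
])

```text
t: 11.8
position: [0.5575, -0.252, 0.1264]
tool_rot: [0.694, 0.72, 0.0, 0.001]
contact_force: [0.5, 0.2, -2.8]
opening: 0.0176
```

Emit:
servo_tool([
  [[0,0,1],[0,0,0],10],
  [[0,0,1],[0,0,0],10],
  [[0,0,1],[0,0,0],10],
])

```text
t: 12.1
position: [0.5575, -0.252, 0.1253]
tool_rot: [0.694, 0.72, 0.0, 0.001]
contact_force: [-0.4, 1.0, -1.9]
opening: 0.0179
```

Emit:
servo_tool([
  [[0,0,1],[0,0,0],10],
  [[0,0,1],[0,0,0],10],
  [[0,0,1],[0,0,0],10],
])

```text
t: 12.4
position: [0.5575, -0.252, 0.1244]
tool_rot: [0.694, 0.72, 0.0, 0.001]
contact_force: [0.2, -0.2, -2.0]
opening: 0.0175
```

Emit:
servo_tool([
  [[0,0,1],[0,0,0],10],
  [[0,0,1],[0,0,0],10],
  [[0,0,1],[0,0,0],10],
])

```text
t: 12.7
position: [0.5575, -0.252, 0.1233]
tool_rot: [0.694, 0.72, 0.0, 0.001]
contact_force: [-0.1, -0.7, -2.2]
opening: 0.017
```

Emit:
servo_tool([
  [[0,0,1],[0,0,0],10],
  [[0,0,1],[0,0,0],10],
  [[0,0,1],[0,0,0],10],
])

```text
t: 13.0
position: [0.5575, -0.252, 0.1223]
tool_rot: [0.694, 0.72, 0.0, 0.001]
contact_force: [-0.1, 0.2, -1.2]
opening: 0.0173
```

Emit:
servo_tool([
  [[0,0,1],[0,0,0],10],
  [[0,0,1],[0,0,0],10],
  [[0,0,1],[0,0,0],10],
])

```text
t: 13.3
position: [0.5575, -0.252, 0.1213]
tool_rot: [0.694, 0.72, 0.0, 0.001]
contact_force: [0.9, 0.4, -2.2]
opening: 0.0175
```

Run:
```python
from plan import *
where(STR);print(arm.observe()['wrist_torque'])
s=arm.capture("scene")["color"][:,:,::-1]
cv2.imwrite("pics/low.png",cv2.resize(s[145:235,170:260],(600,600),interpolation=cv2.INTER_CUBIC))
```

```text
t 13.3 in frame mm [  0.4  -1.5 121.3] axes y,z [ 1.    -0.001  0.002] [ 0.002 -0.001 -1.   ] F [ 0.9  0.4 -2.2] open 17.5
[-0.06377622 -0.00530411  0.05848097]
```

View pics/low.png

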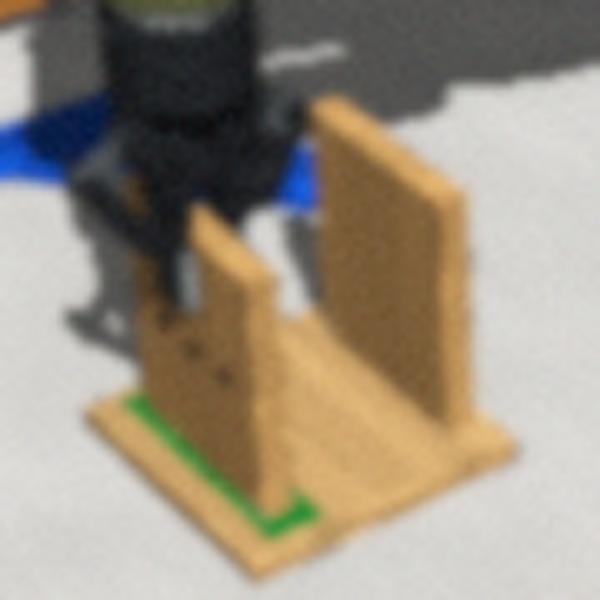

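It's almost on the strip and well centred. I'll keep lowering.

Emit:
servo_tool([
  [[0,0,1],[0,0,0],10],
  [[0,0,2],[0,0,0],10],
  [[0,0,2],[0,0,0],10],
])

```text
t: 13.65
position: [0.5579, -0.2524, 0.1205]
tool_rot: [0.694, 0.72, 0.0, 0.002]
contact_force: [-2.4, -0.3, 5.0]
opening: 0.0174
```

Emit:
servo_tool([
  [[0,0,1],[0,0,0],10],
  [[0,0,1],[0,0,0],10],
  [[0,0,1],[0,0,0],10],
])

```text
t: 13.95
position: [0.5582, -0.2527, 0.1203]
tool_rot: [0.694, 0.72, 0.0, 0.002]
contact_force: [-2.6, -0.7, 9.1]
opening: 0.0173
```

Emit:
servo_tool([
  [[0,0,1],[0,0,0],10],
  [[0,0,1],[0,0,0],10],
  [[0,0,1],[0,0,0],10],
])

```text
t: 14.25
position: [0.5585, -0.253, 0.1201]
tool_rot: [0.694, 0.72, 0.0, 0.003]
contact_force: [-3.9, -1.1, 13.2]
opening: 0.0172
```

Contact found, with force rising to 13 N. I'll ease off, then release gradually and go straight up.

Emit:
servo_tool([
  [[0,0,-1],[0,0,0],10],
  [[0,0,-2.5],[0,0,0],10],
  [[0,0,-2.5],[0,0,0],10],
  [[0,0,-2.5],[0,0,0],19],
  [[0,0,-2.5],[0,0,0],21],
  [[0,0,-2.5],[0,0,0],24],
  [[0,0,-2.5],[0,0,0],28],
  [[0,0,-2.5],[0,0,0],34],
  [[0,0,-2.5],[0,0,0],40],
  [[0,0,-2.5],[0,0,0],44],
  [[0,0,-2.5],[0,0,0],44],
])

```text
t: 15.35
position: [0.5576, -0.252, 0.1199]
tool_rot: [0.694, 0.72, 0.0, 0.001]
contact_force: [0.7, -0.3, 0.1]
opening: 0.044
```

Emit:
servo_tool([
  [[0,0,-10],[0,0,0],44],
  [[0,0,-25],[0,0,0],44],
  [[0,0,-45],[0,0,0],44],
  [[0,0,-70],[0,0,0],44],
  [[0,0,-110],[0,0,0],44],
  [[0,0,-150],[0,0,0],44],
  [[100,-150,-180],[0,0,0],44],
  [[150,-250,-180],[0,0,0],44],
  [[150,-250,-180],[0,0,0],44],
  [[150,-250,-180],[0,0,0],44],
  [[150,-250,-180],[0,0,0],44],
])

```text
t: 16.45
position: [0.3383, -0.1307, 0.297]
tool_rot: [0.694, 0.72, 0.0, 0.002]
contact_force: [-0.6, 0.2, 1.8]
opening: 0.0438
```

Run:
```python
from plan import *
where(STR)
s=arm.capture("scene")["color"][:,:,::-1];t=arm.capture("top")["color"][:,:,::-1]
o=np.zeros((600,800,3),np.uint8)
o[:400,:400]=cv2.resize(s[145:235,170:260],(400,400),interpolation=cv2.INTER_CUBIC)
o[:400,400:]=cv2.resize(t[160:240,312:392],(400,400),interpolation=cv2.INTER_CUBIC)
o[400:,:267]=cv2.resize(s,(267,200),interpolation=cv2.INTER_AREA)
o[400:,267:534]=cv2.resize(t,(267,200),interpolation=cv2.INTER_AREA)
o[400:,540:740]=cv2.resize(s[240:330,235:325],(200,200),interpolation=cv2.INTER_CUBIC)
cv2.imwrite("pics/after.png",o)
```

```text
t 16.45 in frame mm [-214.  128.  297.] axes y,z [ 1.    -0.001  0.004] [ 0.004 -0.002 -1.   ] F [-0.6  0.2  1.8] open 43.8
```

View pics/after.png

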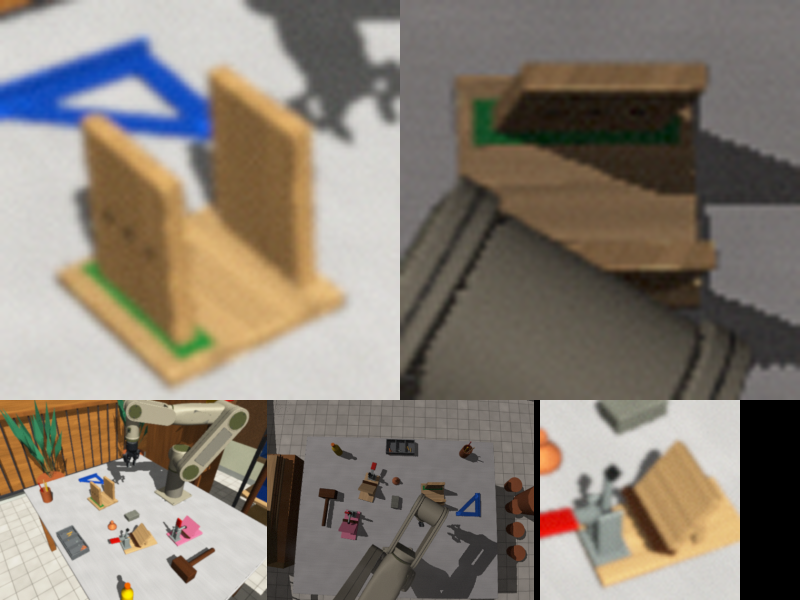

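The board stands upright at crop (130,230), parallel to the fixed wall. Green shows on both of its sides and at the end. The clamp is open, the other items look unmoved and the arm is clear, so I'm handing in.

```bash
python3 -c "
from rig import arm
print(arm.hand_in())"
```

```text
the job is handed in; nothing more can be done
None
```

The job is handed in: the clamp is open and the poplar wall stands by itself on the green strip, facing the fixed wall. It took about 16.5 s of the 58 s allowed, and the hand-in reports no verdict.

- **Clamp:** I pushed the red handle over to its stop with the closed fingers. At the stop, about 25 N gave almost no further motion, and the later pictures show the handle lying flat.
- **Wall:** I gripped it by its free top, lifted it off the easel, turned it upright and set it down on the strip. Contact force was about 13 N, and I eased that off before opening the fingers.
- **Last checks:** The final pictures show the wall upright and parallel to the fixed wall, with green visible on both sides. By the gripper's position at release it is about 0.5 mm and 1.5 mm off the strip's centre. The clamp is still open, the arm is clear and the other things look unmoved.
- **Disagreement:** The wall touched down about 5 mm lower than the camera model predicted, so I found the contact by force instead.

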